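# Nest the reducing sleeves in a centrifuge bucket and load the tube

### The arm

A 6-joint arm with a two-finger parallel gripper is mounted at the origin on the work surface. World frame = base frame: x ahead of the robot, y to its left, z up, the work surface at z = 0. Lengths are in m, angles in degrees, forces in N, time in s.
With the tool pointing down it reaches from about 0.25 to 0.8 m from the base axis. Payload 8.5 kg.
Tool frame: the origin (TCP) lies on the centre line of the jaws, within the pads' length; the fingertips stand 14 mm ahead of it and the grasp point (between the pads) lies 5 mm behind it (tips_ahead is the distance from the TCP to the fingertips, in m); x points along the fingers, z is the direction in which the jaws open and shut, and the axes are right-handed (so a half turn about x gives the same grasp; the last joint's range is limited). The gripper opens to 85 mm and grips with 20 to 120 N. Pads are 22 mm wide; open, the fingers measure 114 mm over their backs; the gripper's body (76 mm by 85 mm) begins 54 mm behind the grasp point. The pads swing forward as they close: fully open they stand 13 mm farther back than shut.
Start: joints at [68.297, 13.648, -0.773, 75.585, 0, 90], TCP at [0.194, 0.488, 0.245] pointing down, gripper open.
Joint ranges: [-152.45, 152.45], [-59.26, 108.67], [-65.41, 83.53], [-104.44, 129.93], [-82.83, 76.93], [-180, 180]. Speed limits (degrees/s): [127.2, 127.2, 159.86, 180, 180, 180].

### API

Orientations are given as a 3x3 rotation matrix whose columns are the frame's x, y, z axes.
In Python, from plant import * gives the robot as it stands.
- The arm moves only by the tool servo_tool, never from a script. Its arguments are lists of equal length, an entry for each row: "slide": the shift along the world's x, y, z in cm, a list of three; "twist": the turn, a rotation vector about the world's x, y, z in degrees, a list of three; "jaw": the opening, from 0 (shut) to 1 (fully open). In form: {"slide": [[dx, dy, dz], ...], "twist": [[ax, ay, az], ...], "jaw": [jaw, ...]}. A call has 1 to 20 rows; each row shifts and turns the commanded pose from where the row before left it; what a row does not reach is not made up. A row lasts 1/10 s, in which the tool goes at most 50 mm and 8.59 degrees, less where a joint would pass 70% of its speed; a pose out of reach is approached as far as the arm can. A call is refused whole if a number of a shift passes 5 or a number of a turn 8.59, either way. A call with a gripper value outside its range is refused whole. The fingers move at their own pace and stop on an object; the grip force is fixed at half the most. Time passes only in rows, so rows that do not move let the fingers close. It gives the time, the measured TCP pose, the force and the opening at its end, in the units of the state.
- get_state(): the state, without advancing time (a new reading comes with each control period).
- capture(name): name is "scene" or "top"; returns a dict with "frame" (400x640x3 uint8, red, green, blue), "intrinsics" (3x3 intrinsics, pixels), "dist" ([k1, k2, p1, p2, k3] as OpenCV has them; the pictures are not rectified), "xyz" and "orientation" of the camera in the world. Camera axes: x right, y down, z forward; pixel columns grow to the right and rows downward; lengths in m; the calibration is good to about 2 mm. A picture is of the moment at which its call begins. There is no depth.
- job_done(): hands the job in, once; it reports no verdict.
Trained networks look in a picture, given as the dict that the camera call returned (one of the last four; its "shot" number tells which), for a name from the list of things; names that differ only in an ending like _2 or _b are one class to them, and where a whole thing is asked for, a point or a joint stands for the part that bears it (a point fixed in the world has none). Each returns a list of dicts, best first, with "conf" (0 to 1); they miss things now and then, are a little off and sometimes report something else, mostly with a low value. They report only what shows in the picture. A call takes as long as a camera call. They do not tell look-alikes from the thing itself.
- boxes_of(picture, target): "xyz" ([x, y, z] in m, in the coordinates of the camera as it stood for that picture, good to about 4 mm: the middle of the surface that is visible of it).
- masks_of(picture, target): "mask" (400x640 bool, what is visible of it).
- landmark_of(picture, target): "xyz" ([x, y, z] in m, in the coordinates of the camera as it stood for that picture, good to about 4 mm: a listed point, or the origin of a listed thing).
The state is a dict: "t": time; "joint_positions": joint angles; "qd": joint speeds; "joint_torque": joint torques, N m; "position": TCP position; "tool_rot": TCP orientation; "wrist_force": force on the tool from outside, world axes, zero at the start; "moment": the same for the moment, N m; "finger_gap": finger opening in m.
Only numpy, scipy, OpenCV 4.12 (cv2) and the standard library are available. Lean on these libraries where they do the work, as an engineer would, in place of code of your own. Each camera call takes 0.05 s, during which the arm holds its last target. There are 200 camera calls.

### The job

Load the open steel centrifuge bucket (not the lidded one) for a small tube: nest the three white reducing sleeves in it from largest to smallest, one after another, each one fully home with its collar resting on the rim of what holds it, then take the red-capped tube from the rack and stand it on the floor of the smallest sleeve. Keep the tube roughly upright all the way and leave everything standing at rest.

Things in the scene. Friction and masses are not known exactly. Their poses are not given: they have to be found in the camera images.
- sleeve_large: Largest of 3 white plastic reducing sleeves, round, open at top, upright, 70 mm high. Collar 64 mm across over z 40-70 mm; body 51 mm across below, its lowest 10 mm tapering to 45 mm. Bore 45 mm, 66 mm deep (about 41 mm across at the 4 mm thick floor). Origin: centre of the underside, z up. Home: collar on the bucket's rim.
- sleeve_medium: Middle of 3 white plastic reducing sleeves, round, open at top, upright, 70 mm high. Collar 52 mm across over z 40-70 mm; body 39 mm across below, its lowest 10 mm tapering to 33 mm. Bore 33 mm, 66 mm deep (about 29 mm across at the 4 mm thick floor). Origin: centre of the underside, z up. Home: collar on the large sleeve's top.
- sleeve_small: Smallest of 3 white plastic reducing sleeves, round, open at top, upright, 70 mm high. Collar 40 mm across over z 40-70 mm; body 27 mm across below, its lowest 10 mm tapering to 21 mm. Bore 21 mm, 66 mm deep (about 17 mm across at the 4 mm thick floor). Origin: centre of the underside, z up. Home: collar on the medium sleeve's top.
- tube: Closed glass tube with red cap, the only capped tube in the white rack near the middle. Glass 16 mm across, rounded foot; cap 20 mm across over z 76-100 mm; 100 mm high, 25 g. Upright in a 20 mm rack hole, foot 10 mm above the bench, so 50 mm stands above the rack. No other tube within 70 mm. Origin: centre of its foot, z up.
- bucket: The open centrifuge bucket: a heavy round steel pot fixed on the bench, 84 mm outside diameter (a thin band near its foot 87 mm), 55 mm high, with a straight round bore 57 mm in diameter and 49 mm deep. Origin: centre of its underside; z up.
- closed_bucket: A second such bucket, fixed, closed with a dark domed screw lid and knob, 88 mm high in all; not the one to load. Origin: centre of its underside; z up.
- rack: White plastic tube rack, a block 100 mm (x) by 230 mm (y) by 60 mm high, fixed, with two rows of five holes; it also holds a few open, uncapped glass tubes whose tops stand 97 mm above the bench. Origin: centre of its underside; the hole with the capped tube is at x = -22 mm, y = -44 mm in its frame.
There are look-alikes about, which are no part of the job. Of the things shaped like the tube, the glass one is meant.

How it is judged (in metres and radians):
On the way, in this order (a step that is already met when the one before it is completed fails the run):
1. the large sleeve is fully home in the open bucket (horizontal distance between sleeve_large and bucket below 0.007 m and z of sleeve_large in the frame of bucket between 0.012 and 0.018 m and angle between sleeve_large's own z axis and vertical below 0.06 rad), for 0.2 s.
2. then the medium sleeve is fully home in the large one (all of step 1 and horizontal distance between sleeve_medium and sleeve_large below 0.007 m and z of sleeve_medium in the frame of sleeve_large between 0.027 and 0.033 m and angle between sleeve_medium's own z axis and vertical below 0.06 rad), for 0.2 s.
3. then the small sleeve is fully home in the medium one (all of step 2 and horizontal distance between sleeve_small and sleeve_medium below 0.007 m and z of sleeve_small in the frame of sleeve_medium between 0.027 and 0.033 m and angle between sleeve_small's own z axis and vertical below 0.06 rad), for 0.2 s.
4. then the tube stands in the small sleeve (all of step 3 and horizontal distance between tube and sleeve_small below 0.01 m and z of tube in the frame of sleeve_small between 0.001 and 0.009 m and angle between tube's own z axis and vertical below 0.15 rad), for 0.2 s.
At the end, for the whole second after the job is handed in: Large sleeve in open bucket, medium in large, small in medium: collars on the rim below within 3 mm, axes within 7 mm, tilt under 0.06 rad; tube foot 1 to 9 mm above the small sleeve's underside, within 10 mm of its axis, tilt under 0.15 rad; all slower than 20 mm/s (all of step 4 and linear speed of each of sleeve_large, sleeve_medium, sleeve_small, tube below 0.02 m/s); the robot touches nothing.
It fails at once if the tube is tipped more than about 45 degrees (angle between tube's own z axis and vertical above 0.8 rad).
It also fails if it takes over 128 s, if anything falls off the work surface, if the arm or the gripper's body presses on something with over 40 N, if the wrist force passes 120 N, or if a joint passes its speed limit or range.

## Working session

There is one attempt and no reset: what is moved stays moved. The work goes in short steps, Python scripts to look and compute and a tool call to move; the robot and the scene stay as the last step left them, time stands still between calls to the robot, and variables do not carry over. Pictures are saved under pics/ and viewed, about 12 in all and at most 16, crops included, and the job is handed in when it is done.

Besides the shell and the picture viewer there is one more tool, called after "Emit:" as a command line: name --argument value ..., lists and objects as JSON in quotes. servo_tool: Moves the arm, as the interface text tells. Its arguments: {"type":"object","properties":{"slide":{"type":"array","items":{"type":"array","items":{"type":"number"}}},"twist":{"type":"array","items":{"type":"array","items":{"type":"number"}}},"jaw":{"type":"array","items":{"type":"number"}}},"required":["slide","twist","jaw"]}

```bash
mkdir -p pics
cat > h.py <<'E'
from plant import *
import numpy as np, cv2
def w(p,c): return np.array(p['orientation'])@np.array(c)+np.array(p['xyz'])
def ray(p,uv,z):
    K=np.array(p['intrinsics'],float);d=np.array(p['dist'],float)
    n=cv2.undistortPoints(np.array([[uv]],float),K,d)[0,0]
    r=np.array(p['orientation'])@np.array([n[0],n[1],1]);o=np.array(p['xyz'])
    return o+r*(z-o[2])/r[2]
def proj(p,X):
    R=np.array(p['orientation']);c=(np.atleast_2d(X)-np.array(p['xyz']))@R
    return cv2.projectPoints(c,np.zeros(3),np.zeros(3),np.array(p['intrinsics'],float),np.array(p['dist'],float))[0][:,0]
def save(n,im,s=1):
    cv2.imwrite('pics/'+n+'.png',cv2.resize(im[:,:,::-1],None,fx=s,fy=s,interpolation=cv2.INTER_CUBIC))
E
python3 - <<'E'
from h import *
np.set_printoptions(precision=4,suppress=True)
for c in ['scene','top']:
    p=capture(c); save(c+'0',p['frame'],1.25); print(c,np.array(p['xyz']),np.array(p['orientation']).tolist(),p['intrinsics'][0])
    for t in ['sleeve_large','sleeve_medium','sleeve_small','tube','bucket','closed_bucket','rack']:
        for r in landmark_of(p,t)[:5]: print(t,round(r['conf'],2),w(p,r['xyz']),proj(p,w(p,r['xyz']))[0].round())
s=get_state();print(s)
E
```

```text
scene [1.1937 0.2333 0.7664] [[-0.39541668690116105, 0.6912945281560311, -0.6047789009726107], [0.9184713780684542, 0.29223051168589076, -0.2664801225398191], [-0.007481402886068987, -0.6608427977827497, -0.7504870586689177]] [440.6351   0.     322.6601]
sleeve_large 0.61 [ 0.4909 -0.2105  0.0016] [274. 155.]
sleeve_medium 0.96 [0.4889 0.2104 0.0008] [437. 204.]
sleeve_small 0.79 [ 0.6215 -0.2801  0.0021] [223. 181.]
tube 0.73 [ 0.6063 -0.0932  0.0105] [296. 197.]
tube 0.66 [ 0.5395 -0.3625  0.011 ] [212. 149.]
tube 0.48 [ 0.425  -0.2125  0.013 ] [284. 136.]
bucket 0.9 [0.6203 0.2969 0.0047] [464. 259.]
closed_bucket 0.87 [ 0.4704  0.0208 -0.0013] [362. 176.]
rack 0.86 [ 0.6202 -0.0435  0.0014] [313. 211.]
top [ 0.5827 -0.0315  1.0054] [[0.027201067618297766, -0.9993965766583601, 0.021600566751243014], [-0.9996080696274815, -0.027337196823706337, -0.006031981883404227], [0.006618840989521719, -0.021428024485986755, -0.9997484837250733]] [472.4878   0.     321.7659]
sleeve_large 0.89 [ 0.4879 -0.2123 -0.0012] [402. 256.]
sleeve_medium 0.91 [0.4881 0.2103 0.0033] [203. 251.]
sleeve_sma
[... 176 characters left out ...]
[402. 289.]
tube 0.43 [ 0.603  -0.0893  0.0105] [346. 200.]
bucket 0.89 [0.616  0.2932 0.0013] [166. 189.]
rack 0.97 [ 0.6244 -0.0458 -0.0022] [326. 190.]
{'t': 0.8, 'joint_positions': array([68.2953, 13.6491, -0.7752, 75.5849,  0.0011, 89.9992]), 'qd': array([ 0.0601,  0.004 , -0.0628, -0.0434,  0.0095, -0.0573]), 'joint_torque': array([  0.0005, -53.8513,  34.668 ,   0.0025,   0.0001,   0.    ]), 'position': array([0.1941, 0.4877, 0.2453]), 'tool_rot': array([[-0.0001, -0.9291,  0.3698],
       [-0.0001,  0.3698,  0.9291],
       [-1.    ,  0.    , -0.0002]]), 'wrist_force': array([ 0.3082,  0.0347, -1.0501]), 'moment': array([ 0.0227,  0.0154, -0.0292]), 'finger_gap': 0.08549798554950792}
```

View pics/scene0.png

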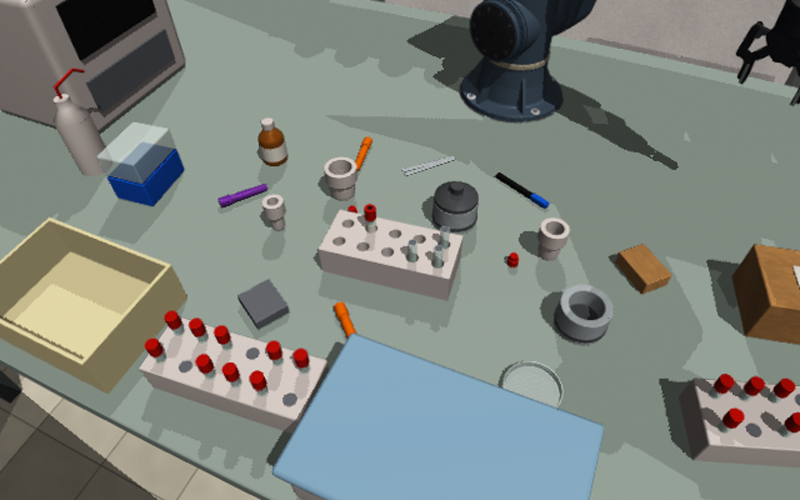

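View pics/top0.png

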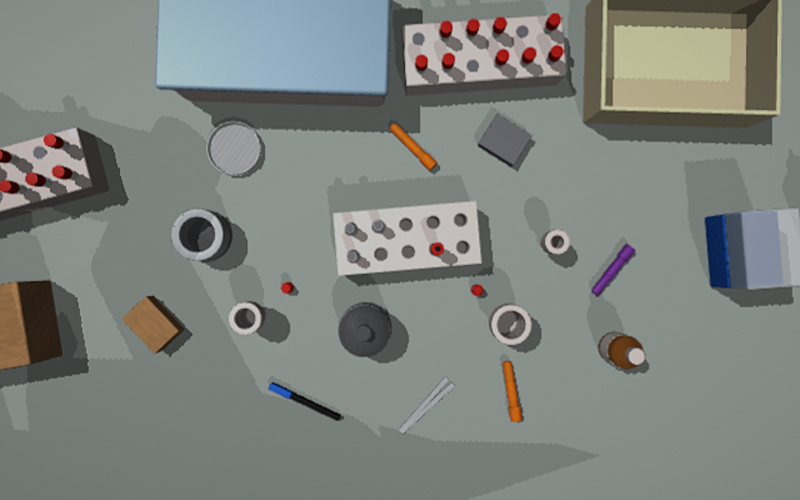

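The red-capped glass tube in the near rack is at scene800 (370,213) and top800 (437,249). Look-alikes:
- Tubes in the two outer racks: scene (150–300,320–390) and right.
- Orange tubes: top (413,145) and (512,390).
- Purple tube: top (613,270).
- Loose red caps: top (287,287) and (477,290).

By the description, I choose the near rack's capped tube. The open bucket is at top (200,235) and the lidded one at (364,330). Next I refine the positions by silhouette fitting and check one close crop.

```bash
cat >> h.py <<'E'
from scipy.optimize import minimize
def prof(D): # (z, radius) collar/body
    return [(0,D/2-9.5),(.010*1e3,D/2-6.5),(40,D/2-6.5),(40,D/2),(70,D/2)]
PR={'sleeve_large':prof(64),'sleeve_medium':prof(52),'sleeve_small':prof(40),'tube':[(76,10),(100,10)],
 'bucket':[(0,42),(55,42)],'closed_bucket':[(0,42),(55,42)]}
A=np.linspace(0,2*np.pi,40)
def sil(p,name,X):
    m=np.zeros((1600,2560),np.uint8);pr=PR[name]
    for (z1,r1),(z2,r2) in zip(pr,pr[1:]):
        P=np.vstack([np.c_[X[0]+r*np.cos(A)/1e3,X[1]+r*np.sin(A)/1e3,0*A+X[2]+z/1e3] for z,r in((z1,r1),(z2,r2))])
        h=cv2.convexHull((proj(p,P)*4+1.5).round().astype(np.int32));cv2.fillConvexPoly(m,h,1)
    return cv2.resize(m.astype(np.float32),(640,400),interpolation=cv2.INTER_AREA)
def fit(p,name,mask,X):
    f=lambda q:(lambda s:-np.minimum(s,mask).sum()/np.maximum(s,mask).sum())(sil(p,name,[q[0]/1e3,q[1]/1e3,X[2]]))
    r=minimize(f,[X[0]*1e3,X[1]*1e3],method='Nelder-Mead',options=dict(initial_simplex=np.array([X[:2]])*1e3+np.array([[-3,-3],[4,0],[0,4]]),xatol=.2,maxfev=60))
    return r.x.round(1),round(-r.fun,3)
E
python3 - <<'E'
from h import *
G={'sleeve_large':(.489,-.211,0),'sleeve_medium':(.489,.2105,0),'sleeve_small':(.62,-.282,0),'bucket':(.618,.295,0)}
P={c:capture(c) for c in('scene','top')}
for n,X in G.items():
    for c,p in P.items():
        ms=masks_of(p,n)
        if not ms: print(n,c,'none');continue
        uv=proj(p,np.array(X)+[0,0,.04])[0].astype(int)
        m=min(ms,key=lambda r:np.hypot(*(np.argwhere(r['mask']).mean(0)[::-1]-uv)))['mask'].astype(np.float32)
        print(n,c,fit(p,n,m,X))
# cap by colour
for c,p in P.items():
    uv=proj(p,[.603,-.091,.098])[0];h=cv2.cvtColor(p['frame'],cv2.COLOR_RGB2HSV)
    f=p['frame'].astype(int);red=(f[:,:,0]>1.8*f[:,:,1])&(f[:,:,0]>50)
    yy,xx=np.mgrid[:400,:640];red&=np.hypot(xx-uv[0],yy-uv[1])<13
    print('tube',c,red.sum(),fit(p,'tube',red.astype(np.float32),(.603,-.091,.010)))
p=P['scene'];a=p['frame'];save('crop1',np.hstack([a[130:230,230:370],a[160:260,400:540]]),2.8)
E
```

```text
sleeve_large scene (array([ 487.6, -211.4]), np.float64(0.957))
sleeve_large top (array([ 487.8, -212. ]), np.float64(0.93))
sleeve_medium scene (array([486.3, 210.4]), np.float64(0.943))
sleeve_medium top (array([486.6, 208.2]), np.float64(0.955))
sleeve_small scene (array([ 617.5, -283.6]), np.float64(0.835))
sleeve_small top (array([ 621.6, -281.9]), np.float64(0.826))
bucket scene (array([615.9, 295. ]), np.float64(0.935))
bucket top (array([617.9, 293.8]), np.float64(0.94))
tube scene 115 (array([603. , -90.2]), np.float64(0.75))
tube top 78 (array([605.3, -92.7]), np.float64(0.783))
```

View pics/crop1.png

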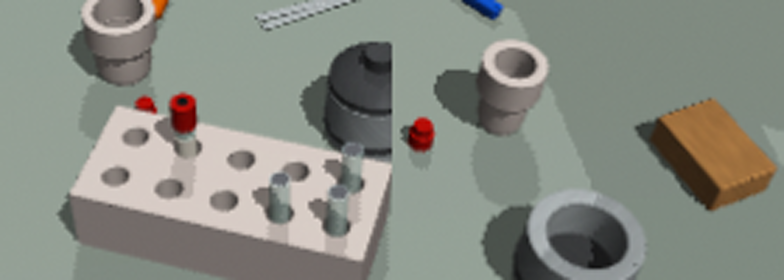

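The crop confirms a glass tube under the red cap at crop (183,115). The open bucket and sleeves are as expected. Moving to the large sleeve.

Emit:
servo_tool --slide '[[1.47, -3.5, 0], [1.47, -3.5, 0], [1.47, -3.5, 0], [1.47, -3.5, 0], [1.47, -3.5, 0], [1.47, -3.5, 0], [1.47, -3.5, 0], [1.47, -3.5, 0], [1.47, -3.5, 0], [1.47, -3.5, 0], [1.47, -3.5, 0], [1.47, -3.5, 0], [1.47, -3.5, 0], [1.47, -3.5, 0], [1.47, -3.5, 0], [1.47, -3.5, 0], [1.47, -3.5, 0], [1.47, -3.5, 0], [1.47, -3.5, 0], [1.47, -3.5, 0]]' --twist '[[0, 0, -2.34], [0, 0, -2.34], [0, 0, -2.34], [0, 0, -2.34], [0, 0, -2.34], [0, 0, -2.34], [0, 0, -2.34], [0, 0, -2.34], [0, 0, -2.34], [0, 0, -2.34], [0, 0, -2.34], [0, 0, -2.34], [0, 0, -2.34], [0, 0, -2.34], [0, 0, -2.34], [0, 0, -2.34], [0, 0, -2.34], [0, 0, -2.34], [0, 0, -2.34], [0, 0, -2.34]]' --jaw '[1, 1, 1, 1, 1, 1, 1, 1, 1, 1, 1, 1, 1, 1, 1, 1, 1, 1, 1, 1]'

```text
t: 3.3
position: [0.4885, -0.2139, 0.2453]
tool_rot: [[0.0, -0.365, 0.931], [-0.0, 0.931, 0.365], [-1.0, -0.0, 0.0]]
wrist_force: [0.8, 1.5, 0.4]
finger_gap: 0.0852
```

Emit:
servo_tool --slide '[[0, 0, -4], [0, 0, -4], [0, 0, -4], [0, 0, -3], [0, 0, -2], [0, 0, -1.8], [0, 0, 0], [0, 0, 0], [0, 0, 0], [0, 0, 0], [0, 0, 0], [0, 0, 0], [0, 0, 0], [0, 0, 0], [0, 0, 0]]' --twist '[[0, 0, 0], [0, 0, 0], [0, 0, 0], [0, 0, 0], [0, 0, 0], [0, 0, 0], [0, 0, 0], [0, 0, 0], [0, 0, 0], [0, 0, 0], [0, 0, 0], [0, 0, 0], [0, 0, 0], [0, 0, 0], [0, 0, 0]]' --jaw '[1, 1, 1, 1, 1, 1, 1, 0.6, 0.6, 0.6, 0.6, 0.6, 0.6, 0.6, 0.6]'

```text
t: 4.8
position: [0.4888, -0.2126, 0.0589]
tool_rot: [[0.002, -0.366, 0.93], [-0.001, 0.93, 0.366], [-1.0, -0.002, 0.001]]
wrist_force: [-1.5, 0.7, 6.8]
finger_gap: 0.0626
```

Emit:
servo_tool --slide '[[0, 0, 0], [0, 0, 0], [0, 0, 0], [0, 0, 0], [0, 0, 0], [0, 0, 0], [0, 0, 0], [0, 0, 0], [0, 0, 0], [0, 0, 0], [0, 0, 0], [0, 0, 0], [0, 0, 0], [0, 0, 0], [0, 0, 0], [0, 0, 0], [0, 0, 0], [0, 0, 0], [0, 0, 0], [0, 0, 0]]' --twist '[[0, 0, 0], [0, 0, 0], [0, 0, 0], [0, 0, -5], [0, 0, -8.5], [0, 0, -8.5], [0, 0, -8.5], [0, 0, -8.5], [0, 0, -8.5], [0, 0, -8.5], [0, 0, -8.5], [0, 0, -8.5], [0, 0, -8.5], [0, 0, -8.5], [0, 0, 0], [0, 0, 0], [0, 0, 0], [0, 0, 0], [0, 0, 0], [0, 0, 0]]' --jaw '[1, 1, 1, 1, 1, 1, 1, 1, 1, 1, 1, 1, 1, 1, 0.6, 0.6, 0.6, 0.6, 0.6, 0.6]'

```text
t: 6.8
position: [0.4884, -0.2125, 0.0577]
tool_rot: [[0.001, 0.93, 0.369], [-0.0, 0.369, -0.93], [-1.0, 0.0, 0.001]]
wrist_force: [-0.7, -0.6, 5.5]
finger_gap: 0.061
```

Emit:
servo_tool --slide '[[0, 0, 0], [0, 0, 0], [0, 0, 0]]' --twist '[[0, 0, 0], [0, 0, 0], [0, 0, 0]]' --jaw '[0.3, 0.3, 0.3]'

```text
t: 7.1
position: [0.4884, -0.2125, 0.0577]
tool_rot: [[0.001, 0.93, 0.369], [-0.0, 0.369, -0.93], [-1.0, 0.0, 0.001]]
wrist_force: [0.1, -0.6, 5.3]
finger_gap: 0.061
```

Emit:
servo_tool --slide '[[0, 0, 2], [0, 0, 4], [0, 0, 5], [0, 0, 4.2], [0.65, 2.5, 0], [0.8, 3.12, 0], [0.8, 3.12, 0], [0.8, 3.12, 0], [0.8, 3.12, 0], [0.8, 3.12, 0], [0.8, 3.12, 0], [0.8, 3.12, 0], [0.8, 3.12, 0], [0.8, 3.12, 0], [0.8, 3.12, 0], [0.8, 3.12, 0], [0.8, 3.12, 0], [0.8, 3.12, 0], [0.8, 3.12, 0], [0.8, 3.12, 0]]' --twist '[[0, 0, 0], [0, 0, 0], [0, 0, 0], [0, 0, 0], [0, 0, 0], [0, 0, 0], [0, 0, 0], [0, 0, 0], [0, 0, 0], [0, 0, 0], [0, 0, 0], [0, 0, 0], [0, 0, 0], [0, 0, 0], [0, 0, 0], [0, 0, 0], [0, 0, 0], [0, 0, 0], [0, 0, 0], [0, 0, 0]]' --jaw '[0.3, 0.3, 0.3, 0.3, 0.3, 0.3, 0.3, 0.3, 0.3, 0.3, 0.3, 0.3, 0.3, 0.3, 0.3, 0.3, 0.3, 0.3, 0.3, 0.3]'

```text
t: 9.1
position: [0.62, 0.2691, 0.2087]
tool_rot: [[-0.006, 0.918, 0.396], [0.011, 0.396, -0.918], [-1.0, -0.001, -0.012]]
wrist_force: [0.6, -0.8, -0.5]
finger_gap: 0.0611
```

Emit:
servo_tool --slide '[[0.1, 1.0, -1], [0, 0, -3], [0, 0, -3], [0, 0, 0]]' --twist '[[0, 0, 0], [0, 0, 0], [0, 0, 0], [0, 0, 0]]' --jaw '[0.3, 0.3, 0.3, 0.3]'

```text
t: 9.5
position: [0.6197, 0.2723, 0.1341]
tool_rot: [[-0.014, 0.917, 0.398], [0.01, 0.399, -0.917], [-1.0, -0.009, -0.015]]
wrist_force: [-0.7, 0.2, -1.2]
finger_gap: 0.0613
```

Run:
```python
from h import *
s=get_state();print(s['t'],s['position'],s['wrist_force'],s['joint_positions'].round())
p=capture('scene');t=capture('top')
a=p['frame'][150:300,380:560];b=t['frame'][130:280,80:260];save('drop1',np.hstack([a,b]),2.2)
```

```text
9.5 [0.61974625 0.2722939  0.13414728] [-0.67295044  0.15248244 -1.24182999] [ 23.  32.  11.  70.   1. 180.]
```

View pics/drop1.png

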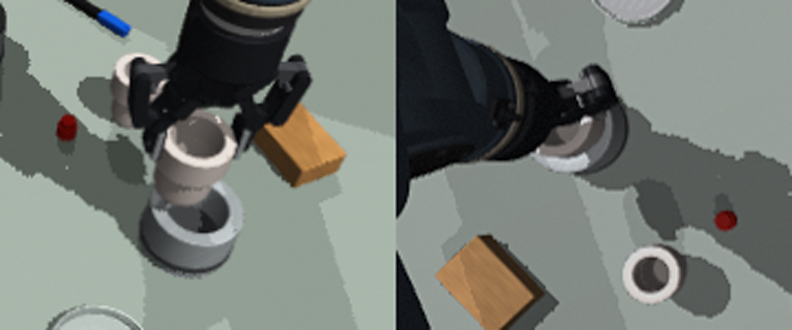

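Emit:
servo_tool --slide '[[0, 0, 0], [0, 0, 0], [0, 0.5, 0], [0, 0.5, 0], [0, 0.5, 0], [-0.27, 0.71, 0], [0, 0, 0]]' --twist '[[0, 0, 8.5], [0, 0, 8.5], [0, 0, 8.5], [0, 0, 8.5], [0, 0, 8.5], [-0.57, -0.8, 0], [0, 0, 0]]' --jaw '[0.3, 0.3, 0.3, 0.3, 0.3, 0.3, 0.3]'

```text
t: 10.3
position: [0.6199, 0.2972, 0.1408]
tool_rot: [[0.003, 0.411, 0.912], [-0.003, 0.912, -0.411], [-1.0, -0.002, 0.004]]
wrist_force: [0.2, 0.1, -1.5]
finger_gap: 0.0613
```

Run:
```python
from h import *
s=get_state();print(s['t'],s['position'],s['tool_rot'],s['joint_positions'].round())
```

```text
10.3 [0.61993997 0.29715001 0.14077238] [[ 0.00287518  0.41079596  0.91172277]
 [-0.0033934   0.9117253  -0.41078639]
 [-0.99999011 -0.00191275  0.00401537]] [ 26.  32.  13.  71.  -0. 140.]
```

Emit:
servo_tool --slide '[[-0.29, -0.28, 0], [0, 0, -1.5], [0, 0, -1], [0, 0, -1], [0, 0, -0.5], [0, 0, -0.5], [0, 0, 0]]' --twist '[[0, 0, 0], [0, 0, 0], [0, 0, 0], [0, 0, 0], [0, 0, 0], [0, 0, 0], [0, 0, 0]]' --jaw '[0.3, 0.3, 0.3, 0.3, 0.3, 0.3, 0.3]'

```text
t: 11.0
position: [0.6168, 0.2931, 0.0936]
tool_rot: [[-0.0, 0.408, 0.913], [-0.004, 0.913, -0.408], [-1.0, -0.004, 0.001]]
wrist_force: [-0.4, -0.3, -0.9]
finger_gap: 0.0616
```

Emit:
servo_tool --slide '[[0, 0.05, -0.5], [0, 0, -0.5], [0, 0, -0.5], [0, 0, -0.4], [0, 0, 0], [0, 0, 0]]' --twist '[[0, 0, 0], [0, 0, 0], [0, 0, 0], [0, 0, 0], [0, 0, 0], [0, 0, 0]]' --jaw '[0.3, 0.3, 0.3, 0.3, 0.3, 0.3]'

```text
t: 11.6
position: [0.6171, 0.2938, 0.0752]
tool_rot: [[0.0, 0.408, 0.913], [-0.004, 0.913, -0.408], [-1.0, -0.004, 0.002]]
wrist_force: [0.1, -0.3, -1.9]
finger_gap: 0.0611
```

Emit:
servo_tool --slide '[[0, 0, -0.25], [0, 0, 0], [0, 0, 0], [0, 0, 0], [0, 0, 0], [0, 0, 0], [0, 0, 0], [0, 0, 3], [0, 0, 4], [0, 0, 4], [0, 0, 3]]' --twist '[[0, 0, 0], [0, 0, 0], [0, 0, 0], [0, 0, 0], [0, 0, 0], [0, 0, 0], [0, 0, 0], [0, 0, 0], [0, 0, 0], [0, 0, 0], [0, 0, 0]]' --jaw '[0.3, 0.3, 1, 1, 1, 1, 1, 1, 1, 1, 1]'

```text
t: 12.7
position: [0.6174, 0.2939, 0.2156]
tool_rot: [[0.002, 0.408, 0.913], [-0.003, 0.913, -0.408], [-1.0, -0.002, 0.003]]
wrist_force: [1.1, 0.3, 0.4]
finger_gap: 0.0855
```

Emit:
servo_tool --slide '[[-2.6, -1.7, 0], [-3.5, -2.3, 0], [-3.5, -2.2, 0], [-2.5, -1.6, 0], [-1, -0.6, 0], [0, 0, 0]]' --twist '[[0, 0, 0], [0, 0, 0], [0, 0, 0], [0, 0, 0], [0, 0, 0], [0, 0, 0]]' --jaw '[1, 1, 1, 1, 1, 1]'

```text
t: 13.3
position: [0.4855, 0.2094, 0.2135]
tool_rot: [[0.001, 0.408, 0.913], [-0.004, 0.913, -0.408], [-1.0, -0.003, 0.003]]
wrist_force: [-0.1, -0.1, -0.3]
finger_gap: 0.0856
```

Run:
```python
from h import *
p=capture('scene');t=capture('top')
X=(.617,.294,.015)
for c in (p,t):
    ms=masks_of(c,'sleeve_large')
    for m in ms[:1]: print(fit(c,'sleeve_large',m['mask'].astype(np.float32),X),m['conf'])
    for r in landmark_of(c,'sleeve_large')[:2]: print(r['conf'],w(c,r['xyz']))
save('after1',np.hstack([p['frame'][180:320,400:560],t['frame'][130:270,80:240]]),2.4)
```

```text
(array([615.8, 296.3]), np.float64(0.752)) 0.82
0.78 [0.61800574 0.29729333 0.01834582]
0.5 [ 0.60936471 -0.09014715  0.01351043]
(array([616. , 294.7]), np.float64(0.905)) 0.6
0.64 [0.61806246 0.29268376 0.01272409]
```

View pics/after1.png

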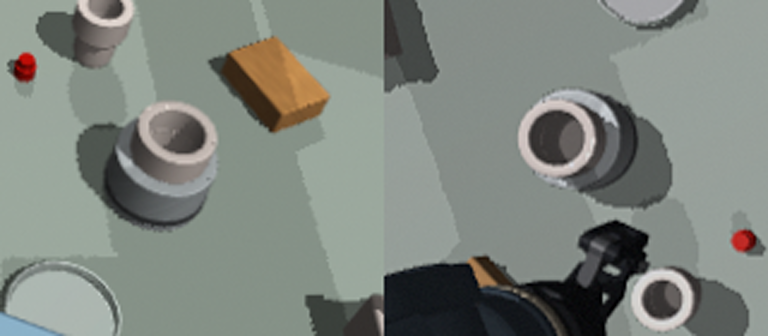

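The sleeve sits upright with its collar on the bucket rim (left crop ~(175,140)). Now the medium one.

Emit:
servo_tool --slide '[[0.1, 0, -3], [0, 0, -4], [0, 0, -4], [0, 0, -3], [0, 0, -1.5], [0, 0, 0], [0, 0, 0], [0, 0, 0], [0, 0, 0], [0, 0, 0], [0, 0, 0], [0, 0, 0], [0, 0, 0], [0, 0, 0]]' --twist '[[0, 0, 0], [0, 0, 0], [0, 0, 0], [0, 0, 0], [0, 0, 0], [0, 0, 0], [0, 0, 0], [0, 0, 0], [0, 0, 0], [0, 0, 0], [0, 0, 0], [0, 0, 0], [0, 0, 0], [0, 0, 0]]' --jaw '[1, 1, 1, 1, 1, 0.3, 0.3, 0.3, 0.3, 0.3, 0.3, 0.3, 0.3, 0.3]'

```text
t: 15.0
position: [0.488, 0.2102, 0.0589]
tool_rot: [[0.003, 0.408, 0.913], [-0.003, 0.913, -0.408], [-1.0, -0.002, 0.004]]
wrist_force: [1.0, -0.4, 6.8]
finger_gap: 0.0493
```

Emit:
servo_tool --slide '[[0, 0, 0], [0, 0, 0], [0, 0, 0], [0, 0, 0], [0, 0, 0], [0, 0, 0], [0, 0, 0], [0, 0, 0], [0, 0, 0], [0, 0, 0], [0, 0, 0], [0, 0, 0], [0, 0, 0], [0, 0, 0], [0, 0, 0], [0, 0, 0], [0, 0, 0], [0, 0, 0], [0, 0, 0]]' --twist '[[0, 0, 0], [0, 0, 0], [0, 0, 0], [0, 0, 5], [0, 0, 8.5], [0, 0, 8.5], [0, 0, 8.5], [0, 0, 8.5], [0, 0, 8.5], [0, 0, 8.5], [0, 0, 8.5], [0, 0, 8.5], [0, 0, 8.5], [0, 0, 8.5], [0, 0, 0], [0, 0, 0], [0, 0, 0], [0, 0, 0], [0, 0, 0]]' --jaw '[0.8, 0.8, 0.8, 0.8, 0.8, 0.8, 0.8, 0.8, 0.8, 0.8, 0.8, 0.8, 0.8, 0.8, 0.3, 0.3, 0.3, 0.3, 0.3]'

```text
t: 16.9
position: [0.4871, 0.2098, 0.0582]
tool_rot: [[0.004, -0.911, 0.412], [0.0, 0.412, 0.911], [-1.0, -0.004, 0.002]]
wrist_force: [-1.6, -0.1, 5.1]
finger_gap: 0.0505
```

Emit:
servo_tool --slide '[[0, 0, 0], [0, 0, 0], [0, 0, 0]]' --twist '[[0, 0, 0], [0, 0, 0], [0, 0, 0]]' --jaw '[0.3, 0.3, 0.3]'

```text
t: 17.2
position: [0.4871, 0.2098, 0.0581]
tool_rot: [[0.004, -0.911, 0.412], [0.0, 0.412, 0.911], [-1.0, -0.004, 0.002]]
wrist_force: [-1.0, -1.6, 5.5]
finger_gap: 0.0506
```

Emit:
servo_tool --slide '[[0, 0, 2], [0, 0, 4], [0, 0, 3], [2, 1.3, 1], [3.5, 2.3, 0], [3.5, 2.2, 0], [2.5, 1.6, 0], [1.5, 1.0, 0], [0, 0, 0], [0, 0, 0]]' --twist '[[0, 0, 0], [0, 0, 0], [0, 0, 0], [0, 0, 0], [0, 0, 0], [0, 0, 0], [0, 0, 0], [0, 0, 0], [0, 0, 0], [0, 0, 0]]' --jaw '[0.3, 0.3, 0.3, 0.3, 0.3, 0.3, 0.3, 0.3, 0.3, 0.3]'

```text
t: 18.2
position: [0.6165, 0.2936, 0.1569]
tool_rot: [[0.002, -0.912, 0.41], [-0.0, 0.41, 0.912], [-1.0, -0.002, 0.001]]
wrist_force: [-0.6, -0.5, -1.0]
finger_gap: 0.0505
```

Emit:
servo_tool --slide '[[0.05, 0.07, -1], [0, 0, -0.8], [0, 0, -0.7], [0, 0, -0.7], [0, 0, 0]]' --twist '[[0, 0, 0], [0, 0, 0], [0, 0, 0], [0, 0, 0], [0, 0, 0]]' --jaw '[0.3, 0.3, 0.3, 0.3, 0.3]'

```text
t: 18.7
position: [0.6168, 0.2941, 0.1245]
tool_rot: [[0.002, -0.913, 0.408], [-0.0, 0.408, 0.913], [-1.0, -0.002, 0.001]]
wrist_force: [-0.0, -0.5, -2.0]
finger_gap: 0.0506
```

Emit:
servo_tool --slide '[[0, 0, -0.5], [0, 0, -0.5], [0, 0, -0.5], [0, 0, -0.4], [0, 0, 0], [0, 0, 0]]' --twist '[[0, 0, 0], [0, 0, 0], [0, 0, 0], [0, 0, 0], [0, 0, 0], [0, 0, 0]]' --jaw '[0.3, 0.3, 0.3, 0.3, 0.3, 0.3]'

```text
t: 19.3
position: [0.6176, 0.2945, 0.1067]
tool_rot: [[0.004, -0.913, 0.408], [0.0, 0.408, 0.913], [-1.0, -0.003, 0.002]]
wrist_force: [0.0, -0.7, -1.0]
finger_gap: 0.0507
```

Emit:
servo_tool --slide '[[0, 0, -0.3], [0, 0, 0], [0, 0, 0], [0, 0, 0], [0, 0, 0], [0, 0, 0], [0, 0, 0], [0, 0, 3], [0, 0, 4], [0, 0, 3], [0, 0, 1]]' --twist '[[0, 0, 0], [0, 0, 0], [0, 0, 0], [0, 0, 0], [0, 0, 0], [0, 0, 0], [0, 0, 0], [0, 0, 0], [0, 0, 0], [0, 0, 0], [0, 0, 0]]' --jaw '[0.3, 0.3, 0.9, 0.9, 0.9, 0.9, 0.9, 0.9, 0.9, 0.9, 0.9]'

```text
t: 20.4
position: [0.6187, 0.295, 0.2177]
tool_rot: [[0.009, -0.913, 0.408], [0.003, 0.408, 0.913], [-1.0, -0.007, 0.006]]
wrist_force: [0.4, 0.3, -0.4]
finger_gap: 0.0769
```

Emit:
servo_tool --slide '[[0, -1.5, 0], [0, -3, 0], [0, -3.1, 0], [0, -3.1, 0], [0, -3.1, 0], [0, -3.1, 0], [0, -3.1, 0], [0, -3.1, 0], [0, -3.1, 0], [0, -3.1, 0], [0, -3.1, 0], [0, -3.1, 0], [0, -3.1, 0], [0, -3.1, 0], [0, -3.1, 0], [0, -3.1, 0], [0, -3.1, 0], [0, -3.1, 0], [0, -3, 0], [0, -2.2, 0]]' --twist '[[0, 0, -4.5], [0, 0, -4.5], [0, 0, -4.5], [0, 0, -4.5], [0, 0, -4.5], [0, 0, -4.5], [0, 0, -4.5], [0, 0, -4.5], [0, 0, -4.5], [0, 0, -4.5], [0, 0, -4.5], [0, 0, -4.5], [0, 0, -4.5], [0, 0, -4.5], [0, 0, -4.5], [0, 0, -4.5], [0, 0, -4.5], [0, 0, -4.5], [0, 0, -4.5], [0, 0, -4.5]]' --jaw '[0.9, 0.9, 0.9, 0.9, 0.9, 0.9, 0.9, 0.9, 0.9, 0.9, 0.9, 0.9, 0.9, 0.9, 0.9, 0.9, 0.9, 0.9, 0.9, 0.9]'

```text
t: 22.4
position: [0.6171, -0.3003, 0.2127]
tool_rot: [[-0.001, 0.411, 0.911], [-0.004, 0.911, -0.411], [-1.0, -0.004, 0.001]]
wrist_force: [0.2, -0.3, -0.9]
finger_gap: 0.0767
```

Run:
```python
from h import *
p=capture('scene');t=capture('top')
PR['c']=[(40,26),(70,26)];PR['cs']=[(40,20),(70,20)]
for c in (p,t):
    for n,q,X in(('sleeve_medium','c',(.617,.294,.045)),('sleeve_small','sleeve_small',(.62,-.282,0))):
        for m in masks_of(c,n)[:1]: print(n,fit(c,q,m['mask'].astype(np.float32),X),m['conf'])
        for r in landmark_of(c,n)[:1]: print(r['conf'],w(c,r['xyz']))
save('after2',np.hstack([p['frame'][180:320,400:560],t['frame'][130:270,80:240]]),2.4)
```

```text
sleeve_medium (array([614.3, 296. ]), np.float64(0.855)) 0.79
0.87 [0.6190129  0.29535708 0.04820225]
sleeve_small (array([ 620.3, -281.7]), np.float64(0.874)) 0.95
0.63 [ 0.62304717 -0.28185192  0.00206539]
sleeve_medium (array([616.9, 293.7]), np.float64(0.93)) 0.69
0.59 [0.61792303 0.29449376 0.04491826]
sleeve_small (array([ 621.2, -281.8]), np.float64(0.888)) 0.89
0.92 [ 6.18185474e-01 -2.83621664e-01  1.99858730e-04]
```

View pics/after2.png

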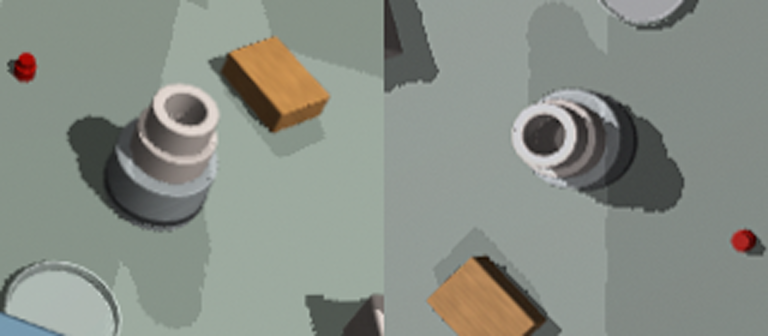

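The medium sleeve is seated and upright (left crop (185,130)). Now the small one at (0.6205, -0.282).

Emit:
servo_tool --slide '[[0.3, 1.8, 0], [0, 0, 0]]' --twist '[[0, 0, 0], [0, 0, 0]]' --jaw '[0.9, 0.9]'

```text
t: 23.1
position: [0.621, -0.2781, 0.214]
tool_rot: [[0.001, 0.406, 0.914], [-0.003, 0.914, -0.406], [-1.0, -0.003, 0.002]]
wrist_force: [0.2, 0.6, -1.4]
finger_gap: 0.077
```

Emit:
servo_tool --slide '[[0, -0.4, -3], [0, 0, -4], [0, 0, -4], [0, 0, -3], [0, 0, -1.5], [0, 0, 0], [0, 0, 0], [0, 0, 0], [0, 0, 0], [0, 0, 0], [0, 0, 0], [0, 0, 0], [0, 0, 0], [0, 0, 0], [0, 0, 0]]' --twist '[[0, 0, 0], [0, 0, 0], [0, 0, 0], [0, 0, 0], [0, 0, 0], [0, 0, 0], [0, 0, 0], [0, 0, 0], [0, 0, 0], [0, 0, 0], [0, 0, 0], [0, 0, 0], [0, 0, 0], [0, 0, 0], [0, 0, 0]]' --jaw '[0.9, 0.9, 0.9, 0.9, 0.9, 0.2, 0.2, 0.2, 0.2, 0.2, 0.2, 0.2, 0.2, 0.2, 0.2]'

```text
t: 24.6
position: [0.6216, -0.2848, 0.0605]
tool_rot: [[0.003, 0.408, 0.913], [-0.005, 0.913, -0.408], [-1.0, -0.003, 0.005]]
wrist_force: [-0.6, -0.2, 7.4]
finger_gap: 0.0379
```

Emit:
servo_tool --slide '[[0, 0, 0], [0, 0, 0], [0, 0, 0], [0, 0, 0], [0, 0, 0], [0, 0, 0], [0, 0, 0], [0, 0, 0], [0, 0, 0], [0, 0, 0], [0, 0, 0], [0, 0, 0], [0, 0, 0], [0, 0, 0], [0, 0, 0], [0, 0, 0], [0, 0, 0], [0, 0, 0], [0, 0, 0]]' --twist '[[0, 0, 0], [0, 0, 0], [0, 0, 0], [0, 0, 5], [0, 0, 8.5], [0, 0, 8.5], [0, 0, 8.5], [0, 0, 8.5], [0, 0, 8.5], [0, 0, 8.5], [0, 0, 8.5], [0, 0, 8.5], [0, 0, 8.5], [0, 0, 8.5], [0, 0, 0], [0, 0, 0], [0, 0, 0], [0, 0, 0], [0, 0, 0]]' --jaw '[0.75, 0.75, 0.75, 0.75, 0.75, 0.75, 0.75, 0.75, 0.75, 0.75, 0.75, 0.75, 0.75, 0.75, 0.2, 0.2, 0.2, 0.2, 0.2]'

```text
t: 26.5
position: [0.6207, -0.2845, 0.059]
tool_rot: [[0.004, -0.913, 0.409], [0.0, 0.409, 0.913], [-1.0, -0.004, 0.002]]
wrist_force: [-0.0, 1.5, 4.2]
finger_gap: 0.0386
```

Emit:
servo_tool --slide '[[0, 0, 0], [0, 0, 0], [0, 0, 0]]' --twist '[[0, 0, 0], [0, 0, 0], [0, 0, 0]]' --jaw '[0.2, 0.2, 0.2]'

```text
t: 26.8
position: [0.6207, -0.2845, 0.059]
tool_rot: [[0.004, -0.913, 0.408], [0.0, 0.408, 0.913], [-1.0, -0.004, 0.002]]
wrist_force: [-1.1, 1.8, 4.3]
finger_gap: 0.0385
```

Emit:
servo_tool --slide '[[0, 0, 3], [0, 0, 5], [0, 0, 5], [0, 0, 4], [0, 0, 1], [0, 0, 0]]' --twist '[[0, 0, 0], [0, 0, 0], [0, 0, 0], [0, 0, 0], [0, 0, 0], [0, 0, 0]]' --jaw '[0.2, 0.2, 0.2, 0.2, 0.2, 0.2]'

```text
t: 27.4
position: [0.6211, -0.2849, 0.2401]
tool_rot: [[0.006, -0.913, 0.408], [-0.001, 0.408, 0.913], [-1.0, -0.006, 0.002]]
wrist_force: [0.6, -0.7, -1.1]
finger_gap: 0.0388
```

Emit:
servo_tool --slide '[[0, 1.5, 0], [0, 3, 0], [0, 3.4, 0], [0, 3.4, 0], [0, 3.4, 0], [0, 3.4, 0], [0, 3.4, 0], [0, 3.4, 0], [0, 3.4, 0], [0, 3.4, 0], [0, 3.4, 0], [0, 3.4, 0], [0, 3.4, 0], [0, 3.4, 0], [0, 3.4, 0], [0, 3.4, 0], [0, 3.0, 0], [-0.2, 1.5, 0], [-0.2, 1.3, 0], [0, 0, 0]]' --twist '[[0, 0, 0], [0, 0, 0], [0, 0, 0], [0, 0, 0], [0, 0, 0], [0, 0, 0], [0, 0, 0], [0, 0, 0], [0, 0, 0], [0, 0, 0], [0, 0, 0], [0, 0, 0], [0, 0, 0], [0, 0, 0], [0, 0, 0], [0, 0, 0], [0, 0, 0], [0, 0, 0], [0, 0, 0], [0, 0, 0]]' --jaw '[0.2, 0.2, 0.2, 0.2, 0.2, 0.2, 0.2, 0.2, 0.2, 0.2, 0.2, 0.2, 0.2, 0.2, 0.2, 0.2, 0.2, 0.2, 0.2, 0.2]'

```text
t: 29.4
position: [0.6156, 0.2956, 0.2375]
tool_rot: [[0.002, -0.914, 0.406], [-0.0, 0.406, 0.914], [-1.0, -0.002, 0.001]]
wrist_force: [0.0, -0.3, -0.5]
finger_gap: 0.0385
```

Emit:
servo_tool --slide '[[0, 0, 0], [0, 0, 0]]' --twist '[[0, 0, 0], [0, 0, 0]]' --jaw '[0.2, 0.2]'

```text
t: 29.6
position: [0.6167, 0.2933, 0.2388]
tool_rot: [[0.004, -0.913, 0.409], [0.0, 0.409, 0.913], [-1.0, -0.004, 0.002]]
wrist_force: [-0.7, -0.7, -0.3]
finger_gap: 0.0387
```

Emit:
servo_tool --slide '[[0.08, 0.1, -2], [0, 0, -2.5], [0, 0, -1.5], [0, 0, -1], [0, 0, -0.8], [0, 0, -0.7], [0, 0, 0]]' --twist '[[0, 0, 0], [0, 0, 0], [0, 0, 0], [0, 0, 0], [0, 0, 0], [0, 0, 0], [0, 0, 0]]' --jaw '[0.2, 0.2, 0.2, 0.2, 0.2, 0.2, 0.2]'

```text
t: 30.3
position: [0.6173, 0.2952, 0.1532]
tool_rot: [[0.003, -0.913, 0.408], [0.0, 0.408, 0.913], [-1.0, -0.003, 0.002]]
wrist_force: [0.3, 0.6, 0.3]
finger_gap: 0.0386
```

Emit:
servo_tool --slide '[[0, 0, -0.5], [0, 0, -0.5], [0, 0, -0.5], [0, 0, -0.3], [0, 0, 0], [0, 0, 0]]' --twist '[[0, 0, 0], [0, 0, 0], [0, 0, 0], [0, 0, 0], [0, 0, 0], [0, 0, 0]]' --jaw '[0.2, 0.2, 0.2, 0.2, 0.2, 0.2]'

```text
t: 30.9
position: [0.6174, 0.2956, 0.1358]
tool_rot: [[0.004, -0.913, 0.408], [0.001, 0.408, 0.913], [-1.0, -0.003, 0.002]]
wrist_force: [-0.5, 0.4, -0.6]
finger_gap: 0.0386
```

Emit:
servo_tool --slide '[[0, 0, -0.25], [0, 0, 0], [0, 0, 0], [0, 0, 0], [0, 0, 0], [0, 0, 0], [0, 0, 0], [0, 0, 2], [0, 0, 3], [0, 0, 3], [0, 0, 2]]' --twist '[[0, 0, 0], [0, 0, 0], [0, 0, 0], [0, 0, 0], [0, 0, 0], [0, 0, 0], [0, 0, 0], [0, 0, 0], [0, 0, 0], [0, 0, 0], [0, 0, 0]]' --jaw '[0.2, 0.2, 0.7, 0.7, 0.7, 0.7, 0.7, 0.7, 0.7, 0.7, 0.7]'

```text
t: 32.0
position: [0.6177, 0.2957, 0.2356]
tool_rot: [[0.006, -0.913, 0.408], [0.001, 0.408, 0.913], [-1.0, -0.005, 0.004]]
wrist_force: [-0.0, 0.4, -0.1]
finger_gap: 0.0596
```

Emit:
servo_tool --slide '[[-0.09, -1.5, 0], [-0.09, -2.5, 0], [-0.09, -2.9, 0], [-0.09, -2.9, 0], [-0.09, -2.9, 0], [-0.09, -2.9, 0], [-0.09, -2.9, 0], [-0.09, -2.9, 0], [-0.09, -2.9, 0], [-0.09, -2.9, 0], [-0.09, -2.9, 0], [-0.09, -2.9, 0], [-0.09, -2.5, 0], [-0.09, -2, 0], [-0.09, -1.2, 0], [0, 0, 0], [0, 0, 0]]' --twist '[[0, 0, 0], [0, 0, 0], [0, 0, 0], [0, 0, 0], [0, 0, 0], [0, 0, 0], [0, 0, 0], [0, 0, 0], [0, 0, 0], [0, 0, 0], [0, 0, 0], [0, 0, 0], [0, 0, 0], [0, 0, 0], [0, 0, 0], [0, 0, 0], [0, 0, 0]]' --jaw '[0.7, 0.7, 0.7, 0.7, 0.7, 0.7, 0.7, 0.7, 0.7, 0.7, 0.7, 0.7, 0.7, 0.7, 0.7, 0.7, 0.7]'

```text
t: 33.7
position: [0.6036, -0.0912, 0.2329]
tool_rot: [[0.003, -0.913, 0.408], [0.001, 0.408, 0.913], [-1.0, -0.003, 0.002]]
wrist_force: [-0.4, 0.5, 0.7]
finger_gap: 0.0596
```

Run:
```python
from h import *
p=capture('scene');t=capture('top')
for c in (p,t):
    PR['cs']=[(40,20),(70,20)]
    for m in masks_of(c,'sleeve_small')[:1]: print('small',fit(c,'cs',m['mask'].astype(np.float32),(.617,.2945,.075)),m['conf'])
    for n in('sleeve_small','rack','tube'):
        for r in landmark_of(c,n)[:3]: print(n,round(r['conf'],2),w(c,r['xyz']).round(4))
print(get_state()['position'])
a=p['frame']
save('after3',np.vstack([np.hstack([a[170:310,400:560],t['frame'][130:270,80:240]]),np.hstack([a[90:230,230:390],t['frame'][130:270,250:410]])]),2.1)
```

```text
small (array([618.1, 297.3]), np.float64(0.854)) 0.65
sleeve_small 0.83 [0.6208 0.2949 0.0725]
sleeve_small 0.58 [0.6218 0.2935 0.0441]
rack 0.98 [ 0.6222 -0.0448 -0.0012]
tube 0.76 [ 0.5387 -0.3632  0.0075]
tube 0.54 [ 0.6073 -0.089   0.0114]
tube 0.53 [ 0.4691  0.0196 -0.0011]
small (array([617.4, 296. ]), np.float64(0.895)) 0.75
sleeve_small 0.58 [0.6166 0.2938 0.0794]
rack 0.96 [ 0.6228 -0.0447  0.0013]
tube 0.52 [ 0.8092 -0.0107  0.0127]
[ 0.6039321  -0.09121186  0.23331079]
```

View pics/after3.png

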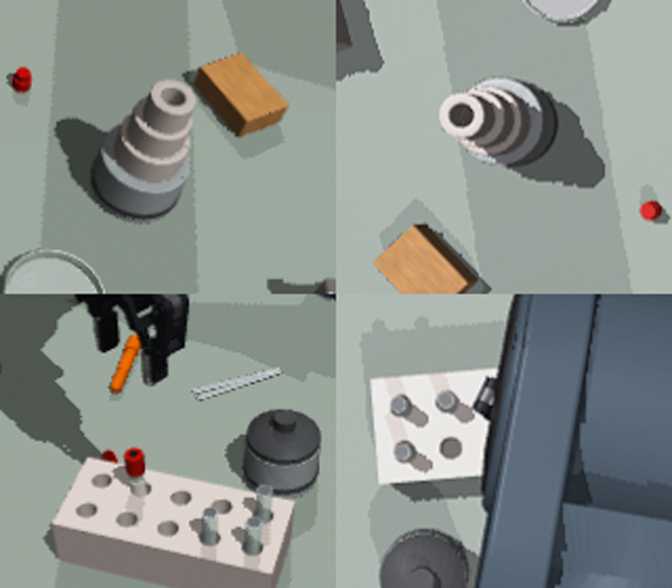

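All three sleeves are nested and upright, and the tube is at lower-left (135,465). Descending on the cap.

Emit:
servo_tool --slide '[[0, 0, -3], [0, 0, -3.5], [0, 0, -3], [0, 0, -2], [0, 0, -1.5], [0, 0, -0.5], [0, 0, 0], [0, 0, 0], [0, 0, 0], [0, 0, 0], [0, 0, 0], [0, 0, 0], [0, 0, 0], [0, 0, 0], [0, 0, 0], [0, 0, 0], [0, 0, 0]]' --twist '[[0, 0, 0], [0, 0, 0], [0, 0, 0], [0, 0, 0], [0, 0, 0], [0, 0, 0], [0, 0, 0], [0, 0, 0], [0, 0, 0], [0, 0, 0], [0, 0, 0], [0, 0, 0], [0, 0, 0], [0, 0, 0], [0, 0, 0], [0, 0, 0], [0, 0, 0]]' --jaw '[0.7, 0.7, 0.7, 0.7, 0.7, 0.7, 0.1, 0.1, 0.1, 0.1, 0.1, 0.1, 0.1, 0.1, 0.1, 0.1, 0.1]'

```text
t: 35.9
position: [0.6046, -0.0916, 0.0994]
tool_rot: [[0.006, -0.913, 0.408], [0.0, 0.408, 0.913], [-1.0, -0.005, 0.003]]
wrist_force: [0.6, 0.7, 6.6]
finger_gap: 0.0181
```

Emit:
servo_tool --slide '[[0, 0, 0], [0, 0, 0], [0, 0, 0], [0, 0, 0], [0, 0, 0], [0, 0, 0], [0, 0, 0], [0, 0, 0], [0, 0, 0], [0, 0, 0], [0, 0, 0], [0, 0, 0], [0, 0, 0], [0, 0, 0], [0, 0, 0], [0, 0, 0], [0, 0, 0], [0, 0, 0], [0, 0, 0], [0, 0, 0]]' --twist '[[0, 0, 0], [0, 0, 0], [0, 0, 0], [0, 0, -5], [0, 0, -8.5], [0, 0, -8.5], [0, 0, -8.5], [0, 0, -8.5], [0, 0, -8.5], [0, 0, -8.5], [0, 0, -8.5], [0, 0, -8.5], [0, 0, -8.5], [0, 0, -8.5], [0, 0, 0], [0, 0, 0], [0, 0, 0], [0, 0, 0], [0, 0, 0], [0, 0, 0]]' --jaw '[0.5, 0.5, 0.5, 0.5, 0.5, 0.5, 0.5, 0.5, 0.5, 0.5, 0.5, 0.5, 0.5, 0.5, 0.1, 0.1, 0.1, 0.1, 0.1, 0.1]'

```text
t: 37.9
position: [0.6038, -0.0915, 0.0983]
tool_rot: [[0.0, 0.407, 0.913], [-0.004, 0.913, -0.407], [-1.0, -0.003, 0.002]]
wrist_force: [-1.4, 0.9, 1.2]
finger_gap: 0.0179
```

Emit:
servo_tool --slide '[[0, 0, 0], [0, 0, 0], [0, 0, 0]]' --twist '[[0, 0, 0], [0, 0, 0], [0, 0, 0]]' --jaw '[0.1, 0.1, 0.1]'

```text
t: 38.2
position: [0.6039, -0.0915, 0.0983]
tool_rot: [[0.001, 0.408, 0.913], [-0.004, 0.913, -0.407], [-1.0, -0.004, 0.002]]
wrist_force: [-0.9, 0.5, 1.4]
finger_gap: 0.018
```

Emit:
servo_tool --slide '[[0, 0, 1], [0, 0, 2], [0, 0, 3], [0, 0, 3], [0, 0, 3], [0, 0, 3], [0, 0, 1.7], [0, 0, 0], [0, 0, 0]]' --twist '[[0, 0, 0], [0, 0, 0], [0, 0, 0], [0, 0, 0], [0, 0, 0], [0, 0, 0], [0, 0, 0], [0, 0, 0], [0, 0, 0]]' --jaw '[0.1, 0.1, 0.1, 0.1, 0.1, 0.1, 0.1, 0.1, 0.1]'

```text
t: 39.1
position: [0.6039, -0.0915, 0.2654]
tool_rot: [[0.001, 0.408, 0.913], [-0.004, 0.913, -0.408], [-1.0, -0.003, 0.003]]
wrist_force: [0.5, 0.2, -0.3]
finger_gap: 0.018
```

Emit:
servo_tool --slide '[[0.09, 1, 0], [0.09, 1.5, 0], [0.09, 2, 0], [0.09, 2.7, 0], [0.09, 2.7, 0], [0.09, 2.7, 0], [0.09, 2.7, 0], [0.09, 2.7, 0], [0.09, 2.7, 0], [0.09, 2.7, 0], [0.09, 2.7, 0], [0.09, 2.7, 0], [0.09, 2.7, 0], [0.09, 2, 0], [0.09, 1.7, 0], [0, 1.5, 0], [0, 1, 0], [0, 0.8, 0], [0, 0.2, 0], [0, 0, 0]]' --twist '[[0, 0, 0], [0, 0, 0], [0, 0, 0], [0, 0, 0], [0, 0, 0], [0, 0, 0], [0, 0, 0], [0, 0, 0], [0, 0, 0], [0, 0, 0], [0, 0, 0], [0, 0, 0], [0, 0, 0], [0, 0, 0], [0, 0, 0], [0, 0, 0], [0, 0, 0], [0, 0, 0], [0, 0, 0], [0, 0, 0]]' --jaw '[0.1, 0.1, 0.1, 0.1, 0.1, 0.1, 0.1, 0.1, 0.1, 0.1, 0.1, 0.1, 0.1, 0.1, 0.1, 0.1, 0.1, 0.1, 0.1, 0.1]'

```text
t: 41.1
position: [0.6174, 0.2953, 0.2653]
tool_rot: [[0.0, 0.408, 0.913], [-0.004, 0.913, -0.408], [-1.0, -0.004, 0.002]]
wrist_force: [0.5, 0.4, 0.5]
finger_gap: 0.0183
```

Run:
```python
from h import *
s=get_state();print(s['position'])
p=capture('scene');t=capture('top')
for X in ([s['position'][0],s['position'][1],s['position'][2]-.088],[.6175,.2958,.145]): print(proj(p,X))
save('tube1',np.hstack([p['frame'][120:280,420:540],t['frame'][120:280,80:200]]),3.2)
```

```text
[0.61744601 0.29528545 0.26526742]
[[485.74886698 203.42690787]]
[[481.28118805 215.04522961]]
```

View pics/tube1.png

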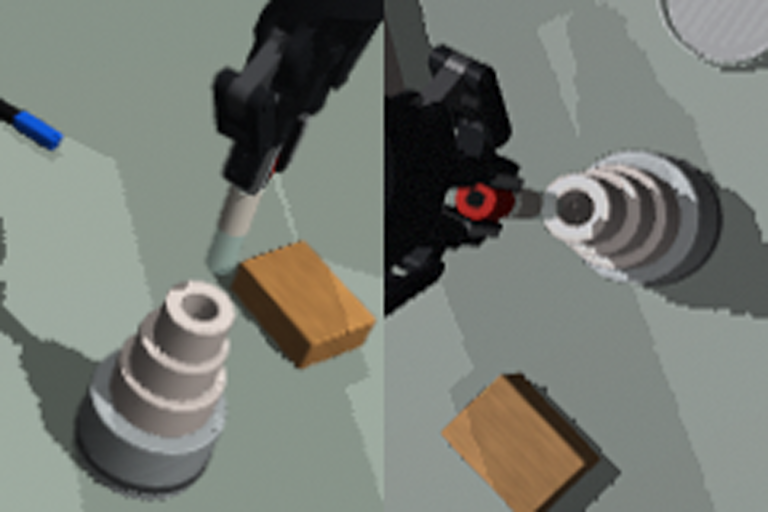

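The tube hangs upright above the stack (foot at left crop ~(220,268), sleeve mouth (203,308)). I'll overlay the predicted outlines to check the foot offset.

Run:
```python
from h import *
s=get_state();T=s['position']
p=capture('scene');t=capture('top')
th=np.linspace(0,2*np.pi,60);ims=[]
for c,(x0,y0) in((p,(440,150)),(t,(80,130))):
    S=6;im=cv2.resize(c['frame'][y0:y0+90,x0:x0+66],None,fx=S,fy=S,interpolation=cv2.INTER_CUBIC).copy()
    def circ(X,r,col):
        P=np.c_[X[0]+r*np.cos(th),X[1]+r*np.sin(th),0*th+X[2]]
        cv2.polylines(im,[(((proj(c,P)-[x0,y0])+.5)*S).astype(np.int32)],True,col,1)
    f=T-[0,0,.088]
    for dz in(.008,.03,.06): circ(f+[0,0,dz],.008,(0,255,0))
    circ(f+[0,0,.1],.010,(0,255,0))
    circ([.6175,.2958,.145],.020,(0,0,255));circ([.6175,.2958,.145],.0105,(0,0,255))
    ims.append(im)
save('ov',np.hstack(ims))
```

```text
(no output)
```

View pics/ov.png

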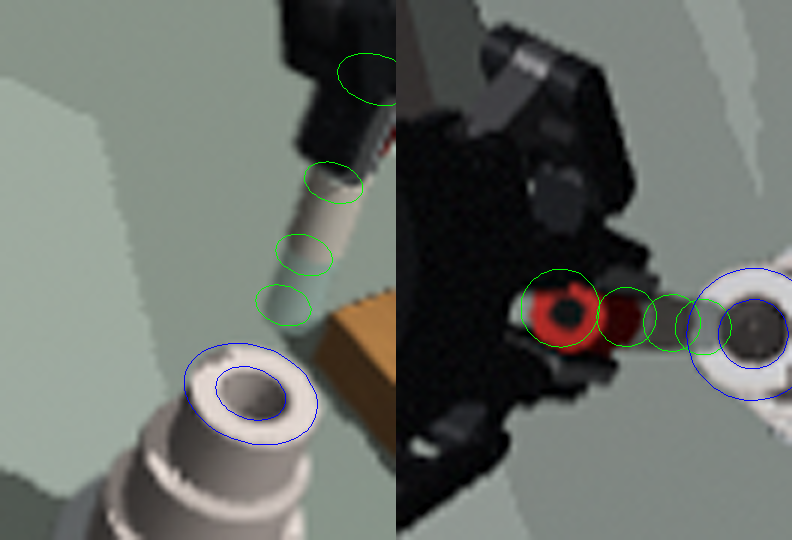

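Emit:
servo_tool --slide '[[-0.05, -0.15, 0], [0, 0, -1], [0, 0, -1], [0, 0, -0.8], [0, 0, -0.4], [0, 0, -0.4], [0, 0, -0.4], [0, 0, 0]]' --twist '[[0, 0, 0], [0, 0, 0], [0, 0, 0], [0, 0, 0], [0, 0, 0], [0, 0, 0], [0, 0, 0], [0, 0, 0]]' --jaw '[0.1, 0.1, 0.1, 0.1, 0.1, 0.1, 0.1, 0.1]'

```text
t: 42.1
position: [0.6167, 0.294, 0.2248]
tool_rot: [[0.0, 0.408, 0.913], [-0.004, 0.913, -0.408], [-1.0, -0.004, 0.002]]
wrist_force: [-0.9, -1.1, 0.1]
finger_gap: 0.0182
```

Run:
```python
from h import *
p=capture('scene');t=capture('top')
save('in1',np.hstack([p['frame'][150:240,440:506],t['frame'][130:220,80:146]]),6)
```

```text
(no output)
```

View pics/in1.png

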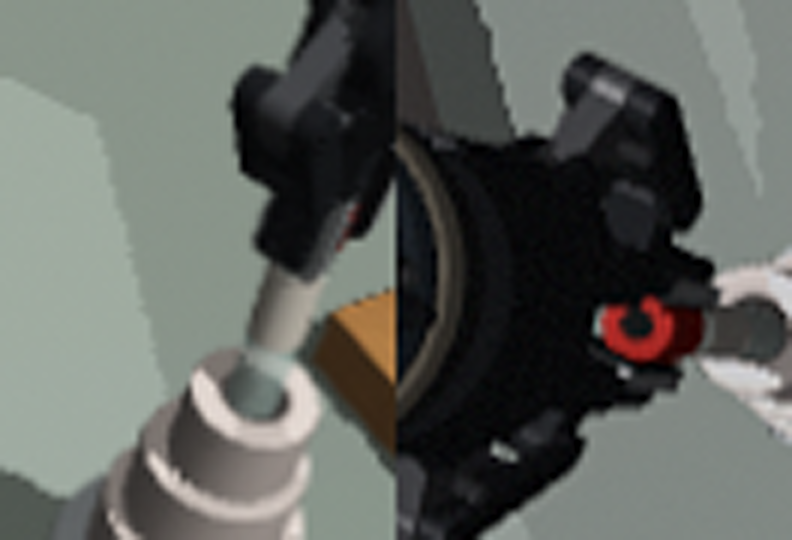

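The foot is in the bore (left crop (255,390)) with no contact force. Continuing down.

Emit:
servo_tool --slide '[[0, 0, -0.5], [0, 0, -0.5], [0, 0, -0.5], [0, 0, -0.5], [0, 0, -0.5], [0, 0, 0]]' --twist '[[0, 0, 0], [0, 0, 0], [0, 0, 0], [0, 0, 0], [0, 0, 0], [0, 0, 0]]' --jaw '[0.1, 0.1, 0.1, 0.1, 0.1, 0.1]'

```text
t: 42.8
position: [0.6166, 0.2939, 0.1993]
tool_rot: [[-0.001, 0.408, 0.913], [-0.005, 0.913, -0.408], [-1.0, -0.004, 0.001]]
wrist_force: [0.4, -0.3, -0.2]
finger_gap: 0.0181
```

Emit:
servo_tool --slide '[[0, 0, -0.5], [0, 0, -0.5], [0, 0, -0.5], [0, 0, -0.5], [0, 0, -0.5], [0, 0, 0]]' --twist '[[0, 0, 0], [0, 0, 0], [0, 0, 0], [0, 0, 0], [0, 0, 0], [0, 0, 0]]' --jaw '[0.1, 0.1, 0.1, 0.1, 0.1, 0.1]'

```text
t: 43.4
position: [0.6166, 0.2939, 0.1743]
tool_rot: [[-0.001, 0.408, 0.913], [-0.005, 0.913, -0.408], [-1.0, -0.004, 0.001]]
wrist_force: [-0.3, 0.2, 0.1]
finger_gap: 0.0178
```

Emit:
servo_tool --slide '[[0, 0, -0.3], [0, 0, -0.2], [0, 0, -0.1], [0, 0, 0], [0, 0, 0]]' --twist '[[0, 0, 0], [0, 0, 0], [0, 0, 0], [0, 0, 0], [0, 0, 0]]' --jaw '[0.1, 0.1, 0.1, 0.1, 0.1]'

```text
t: 43.9
position: [0.6169, 0.294, 0.1694]
tool_rot: [[0.001, 0.408, 0.913], [-0.004, 0.913, -0.408], [-1.0, -0.003, 0.002]]
wrist_force: [0.7, 0.0, 0.8]
finger_gap: 0.0186
```

Emit:
servo_tool --slide '[[0, 0, 0], [0, 0, 0], [0, 0, 0], [0, 0, 0], [0, 0, 0], [0, 0, 0], [0, 0, 2], [0, 0, 3], [0, 0, 4], [0, 0, 3], [-2, -3, 1], [-2, -4, 0], [-2, -4, 0], [-1, -3, 0], [0, 0, 0]]' --twist '[[0, 0, 0], [0, 0, 0], [0, 0, 0], [0, 0, 0], [0, 0, 0], [0, 0, 0], [0, 0, 0], [0, 0, 0], [0, 0, 0], [0, 0, 0], [0, 0, 0], [0, 0, 0], [0, 0, 0], [0, 0, 0], [0, 0, 0]]' --jaw '[0.5, 0.5, 0.5, 0.5, 0.5, 0.5, 0.5, 0.5, 0.5, 0.5, 0.5, 0.5, 0.5, 0.5, 0.5]'

```text
t: 45.4
position: [0.5455, 0.1509, 0.3005]
tool_rot: [[0.001, 0.41, 0.912], [-0.005, 0.912, -0.41], [-1.0, -0.004, 0.003]]
wrist_force: [-0.9, 0.4, 0.1]
finger_gap: 0.0427
```

Run:
```python
from h import *
p=capture('scene');t=capture('top')
for c in (p,t):
    for n in('sleeve_large','sleeve_medium','sleeve_small','tube'):
        for r in landmark_of(c,n):
            X=w(c,r['xyz'])
            if abs(X[1]-.295)<.05: print(n,round(r['conf'],2),X.round(4))
save('final',np.hstack([p['frame'][150:290,420:540],t['frame'][120:260,80:200]]),3.2)
```

```text
sleeve_large 0.67 [0.6185 0.2979 0.02  ]
sleeve_large 0.51 [0.6196 0.2917 0.0465]
sleeve_medium 0.89 [0.6195 0.2924 0.0476]
sleeve_medium 0.64 [0.6185 0.2959 0.075 ]
sleeve_small 0.72 [0.6196 0.2944 0.0765]
tube 0.68 [0.619  0.2946 0.0469]
sleeve_large 0.85 [0.6195 0.2955 0.0127]
sleeve_medium 0.59 [0.6175 0.2952 0.0447]
sleeve_small 0.68 [0.6197 0.2948 0.0424]
sleeve_small 0.44 [0.6175 0.291  0.0783]
```

View pics/final.png

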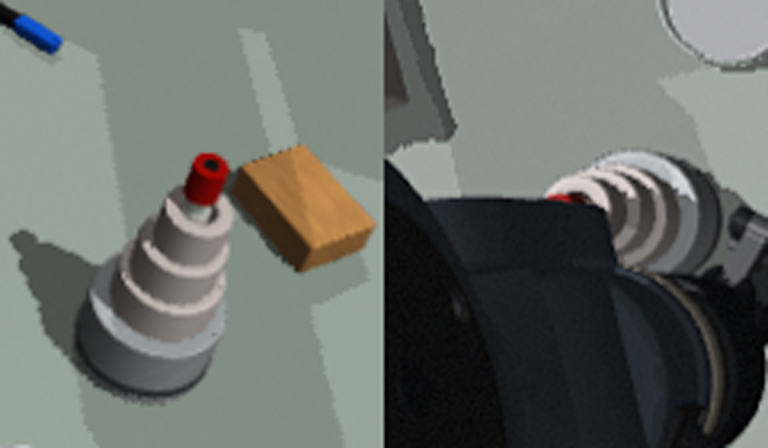

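Run:
```python
from h import *
p=capture('scene');q=proj(p,[.6175,.295,.179])[0];print(q, get_state()['t'])
if np.hypot(*(q-[485.7,201.3]))<3.5: print(job_done())
```

```text
[485.84515391 202.76242449] 45.95
the job is handed in; nothing more can be done
None
```

I nested the three sleeves large, medium, small in the open bucket. Then I took the red-capped glass tube from the near rack and stood it in the smallest sleeve. The job was handed in at about 46 s of the 128 s allowed, with the gripper well clear.

**Final checks:**
- **Sleeves:** Pictures taken after each placing show the sleeve upright with its collar on the rim below. The network's best heights for the undersides came out at about 13–20, 45–48 and 77–78 mm, where 15, 45 and 75 mm are expected.
- **Tube:** The cap top appears within about 1 px of where it should be for a tube standing on the floor of the small sleeve.
- **Forces:** The force readings stayed under about 8 N.

**What disagreed or went off plan:**
- **Network readings:** A few low-confidence network readings were wrong. They gave a tube foot at 47 mm and a small sleeve at 42 mm, which don't match the final picture.
- **Wrist joint limit:** While I was carrying the large sleeve, the last wrist joint reached its 180° limit. I turned back before lowering the sleeve.
- **Tube lean:** The tube hung about 2° off vertical in the grip, so I shifted it about 1.5 mm before inserting it.

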